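# Pack the clamp blocks and set out the mallet for a glue-up

## Robot

A 7-joint arm with a two-finger parallel gripper is mounted at the origin on the work surface. World frame = base frame: x ahead of the robot, y to its left, z up, the work surface at z = 0. Lengths are in mm, angles in rad, forces in N, time in s.
With the tool pointing down it reaches from about 400 to 875 mm from the base axis. Payload 4.4 kg.
Tool frame: the origin (TCP) lies at the very end of the fingers, on their centre line; the grasp point (between the pads) lies 19 mm behind it; z points along the fingers, x is the direction in which the jaws open and shut, and the axes are right-handed (so a half turn about z gives the same grasp; the last joint's range is limited). The gripper opens to 85 mm and grips with 20 to 120 N. Pads are 22 mm wide; open, the fingers measure 114 mm over their backs; the gripper's body (76 mm by 85 mm) begins 54 mm behind the grasp point. The pads swing forward as they close: fully open they stand 13 mm farther back than shut.
Start: joints at [-1.274, 0.628, 0.038, 1.517, -0.027, 0.996, -0.02], TCP at [230.658, 607.713, 231.313] pointing down, gripper open.
Joint ranges: [-3.06, 3.06], [-0.37, 2.12], [-1.25, 1.32], [0.18, 2.47], [-1.1, 4.24], [0.23, 1.98], [-2.94, 2.94]. Speed limits (rad/s): [2.57, 2.57, 3.14, 3.14, 3.14, 3.14, 3.14].

## Interface

Orientations are given as [roll, pitch, yaw] about the fixed x, y, z axes, in that order (R = Rz(yaw) Ry(pitch) Rx(roll)).
In Python, from cell import telemetry, get_image, get_calibration, ctrl gives the robot as it stands. The module is installed in compiled form; this text tells all that it offers.
- The arm moves only by the tool arm_command, never from a script. Its arguments are lists of equal length, an entry for each row: "rot": the turn, a rotation vector about the world's x, y, z in degrees, a list of three; "slide": the shift along the world's x, y, z in mm, a list of three; "gripper": the finger opening in mm, from 0 to 85.4. A call has 1 to 5 rows; each row shifts and turns the pose as measured when the row begins; what a row does not reach is not made up. A row lasts 1/12 s, in which the tool goes at most 41.7 mm and 7.16 degrees, less where a joint would pass 70% of its speed; a pose out of reach is approached as far as the arm can. A call with a gripper value outside its range is refused whole. The fingers move at their own pace and stop on an object; the grip force is fixed at half the most. Time passes only in rows, so rows that do not move let the fingers close. It gives the time, the measured TCP pose, the force and the opening at its end, in the units of the state.
- telemetry.read_state(): the state, without advancing time (a new reading comes with each control period).
- get_image(name): name is "side" or "top" or "wrist"; returns (picture, depth): 400x640x3 uint8, red, green, blue; 400x640 float32, mm along the optical axis (not along the pixel's ray), 0 where there is no reading.
- get_calibration(name): a dict with "fx", "fy", "cx", "cy" (pixels), "xyz" and "attitude" of the camera in the world. Camera axes: x right, y up, looking along -z (the intrinsics and any distortion apply to the point x, -y, -z); pixel columns grow to the right and rows downward; lengths in mm; the calibration is good to about 2 mm. The wrist camera is an equidistant fisheye: a pixel r from the principal point sees the ray r / f radians off the axis. A picture is of the moment at which its call begins: read the wrist's pose just before it. get_calibration takes no time and is no camera call; for the wrist camera it gives the pose at the moment of the call.
- ctrl.finish_job(): hands the job in, once; it reports no verdict.
The state is a dict: "clock": time; "qpos": joint angles; "qd": joint speeds; "tau": joint torques, N m; "eef_pos": TCP position; "tool_rot": TCP orientation; "force": force on the tool from outside, world axes, zero at the start; "torque": the same for the moment, N m; "width": finger opening in mm.
Only numpy, scipy, OpenCV 4.12 (cv2) and the standard library are available. Lean on these libraries where they do the work, as an engineer would, in place of code of your own. Each camera call takes 0.05 s, during which the arm holds its last target.

## Task

Get the bench ready for the next glue-up. In the low tray, lay the long block along the side farthest from the robot with the cork-faced pad flat and centred on top of it, and stand the two tall blocks side by side in front of it (on the robot's side), lengthwise like the long block, the grooved one at the end nearer the glue jar and the plain one at the other end, all three blocks flat on the tray's floor. Stand the mallet on the bench, head down, midway between the tray and the glue jar, and leave the jar, the chisel, the tin and the dark offcut where they are.

Things in the scene. Friction and masses are not known exactly. Their poses are not given: they have to be found in the camera images.
- tray: Shallow open plywood tray with a dark low rim, fixed to the bench, 122 (x) x 192 (y) x 14 mm high. Inside 106 (x) x 176 mm (y); floor 5 mm thick, rim 8 mm wide, its top 14 mm above the bench. Origin: centre of the underside, on the bench (z = 0). Its x axis points away from the robot (turned at most 0.25 rad), y is its length. It lies on the left or the right half of the bench, the glue jar on the other half.
- glue_jar: Loose glue jar, amber with a white cap and a pale label, 72 mm diameter, 105 mm high, 0.6 kg; stays where it is. Origin: centre of its underside.
- long_block: Loose long low block of pale wood, 40 (x) x 156 (y) x 36 mm high. Origin: centre of its underside; y along its length, z up.
- pad: Loose thin clamping pad of plywood with a cork underside, 36 (x) x 120 (y) x 12 mm thick, lying cork down. Origin: centre of its underside; y along its length, z up.
- plain_block: Loose tall block of pale wood with a plain flat top, 45 (x) x 80 (y) x 80 mm high, upright. Origin: centre of its underside; y along its length, z up.
- grooved_block: Loose tall block of pale wood with an open groove 21 mm wide and 15 mm deep along its top (along y), between two 12 mm ridges; 45 (x) x 70 (y) x 80 mm high, upright. Origin: centre of its underside; y along its length, z up.
- mallet: Loose round carver's mallet of wood, 0.45 kg, standing head down, handle up. Head 76 mm across and 116 mm high with its shoulder, straight handle 28 mm across from 126 mm height to its top at 178 mm. Origin: centre of its underside; z up along the handle.
- chisel: Bystander: loose chisel lying at the right, its blade pointing away from the robot, wooden handle 110 x 24 x 22 mm, steel blade 120 mm. Origin: under the handle's blade end; x towards the blade's tip.
- wax_tin: Bystander: loose flat round metal tin, 72 mm diameter, 24 mm high, beyond the middle of the bench. Origin: centre of its underside.
- offcut: Bystander: loose flat dark offcut 70 (x) x 50 (y) x 20 mm, at the left. Origin: centre of its underside.
There are look-alikes about, which are no part of the job. Of the things shaped like the mallet, the wood one is meant. Several things have the shape of the pad; the one meant has the colours described above.

How it is judged (in metres and radians):
At the end, for the whole second after the job is handed in: Blocks flat in the tray (±0.2 rad): long one's centre 10+ mm past tray middle, tall ones' 6+ mm before it, grooved 15-57 mm to the jar end, plain to the other; pad on long block ±12, ±20 mm; mallet upright on bench <315 mm from tray, <290 from jar, ±55 mm in x of jar; all at rest (z of long_block in the frame of tray between 0.002 and 0.009 m and x of long_block in the frame of tray between 0.01 and 0.036 m and y of long_block in the frame of tray between -0.014 and 0.014 m and angle between the y axis of each of long_block, plain_block, grooved_block and the y axis of tray, either way round below 0.2 rad and angle between each of long_block, plain_block, grooved_block, pad's own z axis and vertical below 0.08 rad and z of plain_block in the frame of tray between 0.002 and 0.009 m and x of plain_block in the frame of tray between -0.034 and -0.006 m and z of grooved_block in the frame of tray between 0.002 and 0.009 m and x of grooved_block in the frame of tray between -0.034 and -0.006 m and ((y of glue_jar in the frame of tray above 0 m and y of grooved_block in the frame of tray between 0.015 and 0.057 m and y of plain_block in the frame of tray between -0.057 and -0.015 m) or (y of glue_jar in the frame of tray below 0 m and y of grooved_block in the frame of tray between -0.057 and -0.015 m and y of plain_block in the frame of tray between 0.015 and 0.057 m)) and z of pad in the frame of long_block between 0.032 and 0.04 m and x of pad in the frame of long_block between -0.012 and 0.012 m and y of pad in the frame of long_block between -0.02 and 0.02 m and angle between the y axis of pad and the y axis of long_block, either way round below 0.2 rad and angle between mallet's own z axis and vertical below 0.06 rad and height (world z) of mallet below 0.004 m and horizontal distance between mallet and tray below 0.315 m and horizontal distance between mallet and glue_jar below 0.29 m and x of mallet in the frame of glue_jar between -0.055 and 0.055 m and linear speed of each of long_block, pad, plain_block, grooved_block, mallet below 0.02 m/s); the robot touches nothing.
It fails at once if the glue jar is shifted by more than 20 mm (distance of glue_jar from where it was at the start of the episode above 0.02 m).
It fails at once if the chisel is shifted by more than 25 mm (distance of chisel from where it was at the start of the episode above 0.025 m).
It fails at once if the tin is shifted by more than 25 mm (distance of wax_tin from where it was at the start of the episode above 0.025 m).
It fails at once if the offcut is shifted by more than 25 mm (distance of offcut from where it was at the start of the episode above 0.025 m).
It also fails if it takes over 128 s, if anything falls off the work surface, if the arm or the gripper's body presses on something with over 40 N, if the wrist force passes 120 N, or if a joint passes its speed limit or range.

## Working session

There is one attempt and no reset: what is moved stays moved. The work goes in short steps, Python scripts to look and compute and a tool call to move; the robot and the scene stay as the last step left them, time stands still between calls to the robot, and variables do not carry over. Pictures are saved under pics/ and viewed, and the job is handed in when it is done.

Besides the shell and the picture viewer there is one more tool, called after "Emit:" by a JSON object that holds its "fn" and its "kwargs". arm_command: Moves the arm, as the interface text tells. Its arguments: {"type":"object","properties":{"rot":{"type":"array"},"slide":{"type":"array"},"gripper":{"type":"array"}},"required":["rot","slide","gripper"]}

```bash
mkdir -p pics; ls
python3 - <<'E'
from cell import telemetry,get_image,get_calibration
import cv2,numpy as np
s=telemetry.read_state();print(s)
for n in ("top","side","wrist"):
    print(n,get_calibration(n))
    p,d=get_image(n); cv2.imwrite(f"pics/{n}0.png",p[:,:,::-1]); np.savez(f"{n}0.npz",p=p,d=d)
E
```

```text
pics
{'clock': 0.0, 'qpos': array([-1.27384182,  0.62935817,  0.03846173,  1.51839974, -0.02700102,
        0.99632836, -0.02000894]), 'qd': array([ 0.0018103 ,  0.0011703 ,  0.00023801, -0.00054442,  0.00073267,
        0.00176588, -0.00059977]), 'tau': array([-2.03606595e-05, -5.63393354e+01,  1.22644342e+00, -1.93453234e+01,
        1.10759438e-02,  1.03139048e-02, -4.59524557e-06]), 'eef_pos': array([230.40534828, 607.09375981, 230.37152362]), 'tool_rot': array([3.14155423e+00, 1.97464283e-03, 1.20801557e+00]), 'force': array([-0.02780653, -0.07707197, -0.28827277]), 'torque': array([-0.02331681, -0.01296086,  0.00147849]), 'width': 85.26702241162407}
top {'fx': 514.1445104693347, 'fy': 514.1445104693347, 'cx': 324.35819184014736, 'cy': 193.4076398756407, 'xyz': array([ 274.00793889,   19.23219076, 1698.91972051]), 'attitude': array([ 1.24936203e-01,  1.05549082e-04, -1.59944259e+00])}
side {'fx': 517.835594912891, 'fy': 517.835594912891, 'cx': 314.84693781798245, 'cy': 205.0273554382007, 'xyz': array([-227.40161313, 1100.18177411, 1136.8598689 ]), 'attitude': array([ 0.87381403, -0.02140556, -2.53369105])}
wrist {'fx': 309.70691628693146, 'fy': 309.70691628693146, 'cx': 320.7403349236123, 'cy': 203.4646156007903, 'xyz': array([157.14727943, 635.55387253, 372.15232864]), 'attitude': array([-0.31210722,  0.00263355,  1.20758941])}
```

View pics/top0.png

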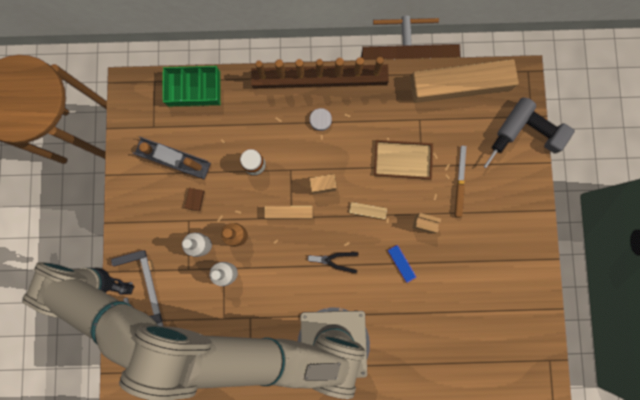

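View pics/side0.png

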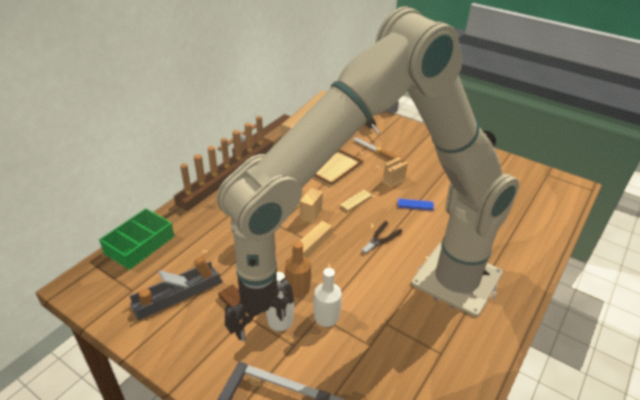

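View pics/wrist0.png

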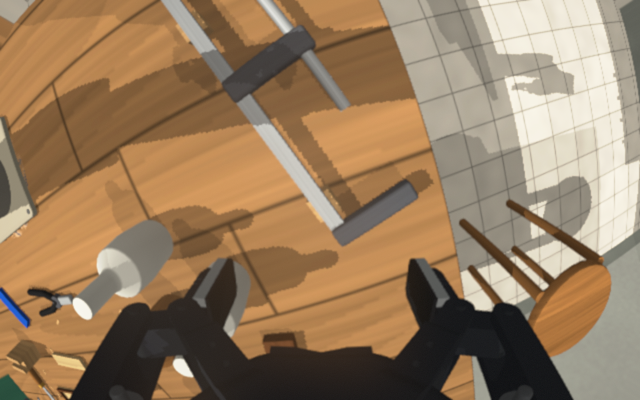

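```bash
cat > h.py <<'E'
import numpy as np,cv2
from scipy.spatial.transform import Rotation as R
from cell import get_calibration
def w(cal,u,v,d):
    p=np.array([(u-cal['cx'])/cal['fx']*d,-(v-cal['cy'])/cal['fy']*d,-d])
    return R.from_euler('xyz',cal['attitude']).apply(p)+cal['xyz']
def onz(cal,u,v,z):
    a=w(cal,u,v,1.0)-cal['xyz']; return cal['xyz']+a*(z-cal['xyz'][2])/a[2]
E
python3 - <<'E'
import numpy as np,cv2
from h import *
f=np.load("top0.npz");p,d=f['p'],f['d']
c=get_calibration("top")
for i,(u0,v0,ww,hh) in enumerate([(170,100,200,150),(300,100,200,150)]):
    cv2.imwrite(f"pics/crop{i}.png",cv2.resize(p[v0:v0+hh,u0:u0+ww,::-1],None,fx=4,fy=4,interpolation=cv2.INTER_CUBIC))
for n,u,v in [("tray",403,160),("jar",252,160),("mallet",231,234),("long",288,212),("plain",322,183),("pad",368,210),("groov",428,223),("off",194,200),("tin",320,119),("bl1",196,244),("bl2",222,273),("blue",401,263),("bench",350,290),("chis",460,190)]:
    print(n,w(c,u,v,d[v,u]).round(0),d[v-1:v+2,u-1:u+2].ravel().round(0))
E
```

```text
tray [ 592. -254.    2.] [1718. 1716. 1723. 1727. 1724. 1724. 1723. 1719. 1720.]
jar [587. 239. 104.] [1620. 1625. 1616. 1627. 1621. 1620. 1620. 1625. 1617.]
mallet [352. 293. 179.] [1516. 1521. 1522. 1519. 1517. 1524. 1518. 1514. 1528.]
long [425. 133.  40.] [1665. 1666. 1675. 1670. 1665. 1672. 1673. 1666. 1669.]
plain [511.  20.  79.] [1631. 1636. 1640. 1631. 1637. 1632. 1633. 1633. 1648.]
pad [ 427. -129.   13.] [1687. 1693. 1696. 1692. 1692. 1697. 1690. 1687. 1695.]
groov [ 375. -312.   68.] [1634. 1628. 1643. 1628. 1631. 1634. 1631. 1632. 1631.]
off [475. 442.  21.] [1694. 1690. 1698. 1687. 1688. 1691. 1687. 1689. 1699.]
tin [734.  21.  27.] [1724. 1712. 1719. 1717. 1716. 1716. 1723. 1724. 1721.]
bl1 [327. 409. 125.] [   0. 1569. 1584. 1558. 1567. 1575. 1561. 1569. 1580.]
bl2 [238. 326. 146.] [1520. 1541. 1558. 1521. 1535. 1549. 1517. 1530. 1544.]
blue [ 251. -228.   22.] [1670. 1673. 1671. 1678. 1662. 1670. 1660. 1674. 1679.]
bench [168. -61.   0.] [1677. 1675. 1671. 1673. 1672. 1675. 1668. 1669. 1675.]
chis [ 483. -434.   20.] [1693. 1685. 1689. 1698. 1693. 1695. 1691. 1689. 1687.]
```

View pics/crop0.png

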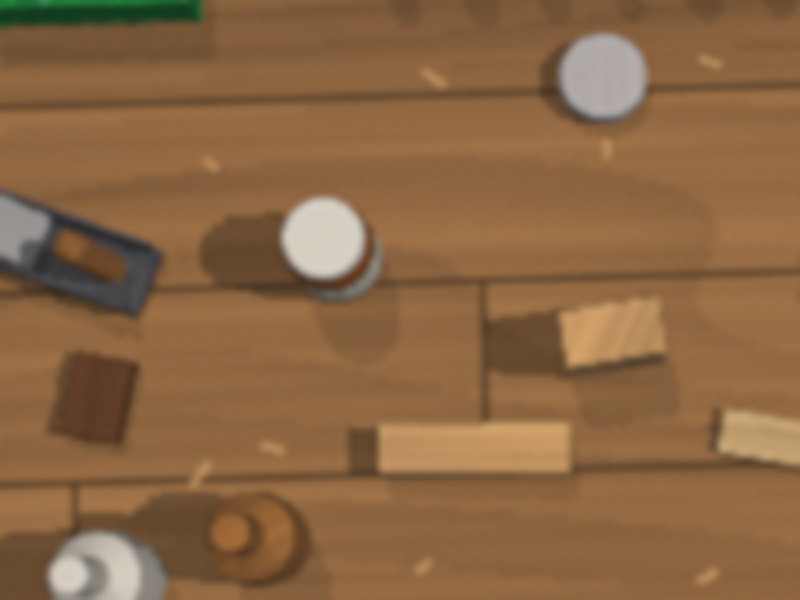

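View pics/crop1.png

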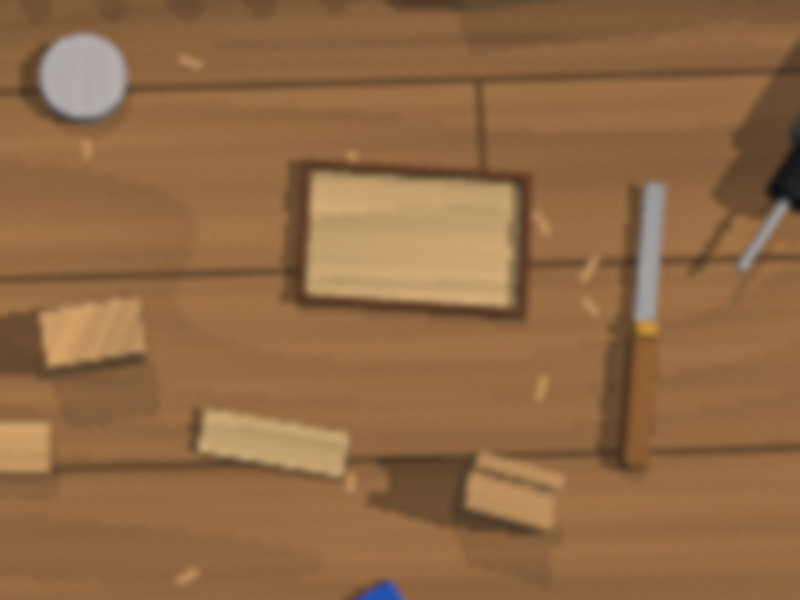

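```bash
cat > pose0.py <<'E'
from h import *
c=get_calibration("top")
def quad(name,o,pts,z):
    P=np.array([onz(c,o[0]+(a+.5)/4-.5,o[1]+(b+.5)/4-.5,z)[:2] for a,b in pts])
    m=P.mean(0); l=(P[0]+P[3]-P[1]-P[2])/2; s=(P[0]+P[1]-P[2]-P[3])/2   # l: y dir, s: x dir
    print(name,m.round(1),"len",np.linalg.norm(l).round(1),"wid",np.linalg.norm(s).round(1),"yaw(x axis) from l %.1f from s %.1f"%(np.degrees(np.arctan2(-l[0],l[1])),np.degrees(np.arctan2(s[1],s[0]))))
A=(170,100);B=(300,100)
quad("tray",B,[(302,160),(531,175),(525,320),(295,303)],14)
quad("long",A,[(379,421),(571,421),(570,473),(378,474)],36)
quad("plain",A,[(558,310),(660,297),(665,352),(567,368)],80)
quad("pad",B,[(204,408),(349,432),(343,476),(198,450)],12)
quad("groov",B,[(481,452),(564,482),(552,531),(465,502)],80)
print("mallet",onz(c,170+230.5/4-.5,100+533.5/4-.5,178))
print("jar",onz(c,170+322.5/4-.5,100+237.5/4-.5,105))
E
python3 pose0.py
python3 - <<'E'
import numpy as np,cv2
p=np.load("side0.npz")['p']
cv2.imwrite("pics/sidec.png",cv2.resize(p[140:290,270:470,::-1],None,fx=4,fy=4,interpolation=cv2.INTER_CUBIC))
E
```

```text
tray [ 592.1 -251.5] len 191.3 wid 122.1 yaw(x axis) from l -5.7 from s -5.3
long [427.2 132.3] len 155.8 wid 42.7 yaw(x axis) from l -1.5 from s -2.2
plain [512.2  17.7] len 80.4 wid 45.8 yaw(x axis) from l 6.7 from s 5.4
pad [ 426.6 -128.7] len 120.9 wid 35.9 yaw(x axis) from l -11.5 from s -10.2
groov [ 375.3 -311.8] len 70.3 wid 40.8 yaw(x axis) from l -21.0 from s -18.8
mallet [355.76094751 304.29621584 178.        ]
jar [590.44098421 244.34725463 105.        ]
```

View pics/sidec.png

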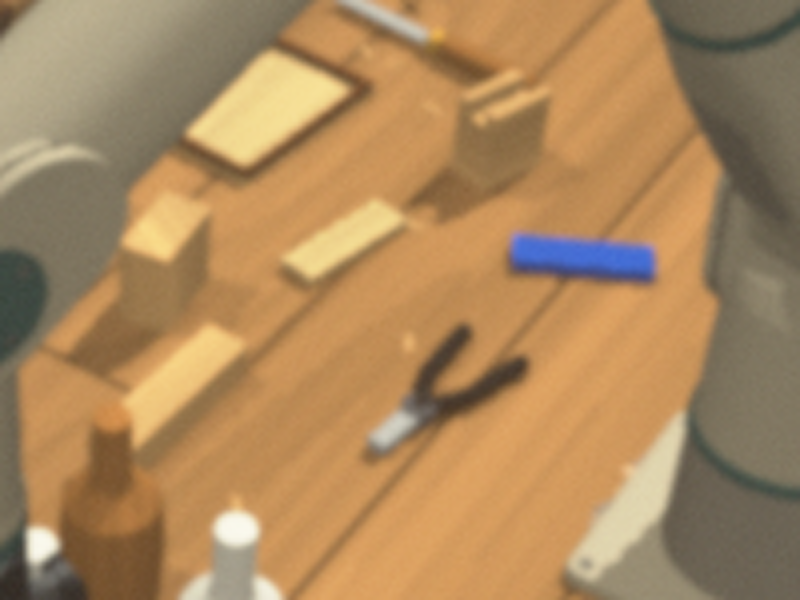

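Emit:
{"fn": "arm_command", "kwargs": {"rot": [[0,0,-6],[0,0,-7],[0,0,-7],[0,0,-7],[0,0,-7]], "slide": [[15,-30,0],[16,-36,0],[16,-36,0],[16,-36,0],[16,-36,0]], "gripper": [80,70,60,60,60]}}

```text
clock: 0.57
eef_pos: [302.8, 436.1, 227.8]
tool_rot: [-3.134, -0.001, 0.61]
force: [0.1, 1.5, 0.4]
width: 59.9
```

Emit:
{"fn": "arm_command", "kwargs": {"rot": [[0,0,-7],[0,0,-7],[0,0,-7],[0,0,-7],[0,0,-7]], "slide": [[16,-38,0],[16,-38,0],[16,-38,0],[16,-38,0],[16,-38,0]], "gripper": [60,60,60,60,60]}}

```text
clock: 0.98
eef_pos: [381.5, 242.9, 227.8]
tool_rot: [-3.133, -0.001, -0.016]
force: [0.4, -0.4, 0.7]
width: 59.8
```

Emit:
{"fn": "arm_command", "kwargs": {"rot": [[0,0,-1],[0,0,0],[0,0,0],[0,0,0],[0,0,0]], "slide": [[15,-36,-10],[15,-36,-20],[14,-36,-35],[2,-3,-35],[0,0,0]], "gripper": [60,60,60,60,60]}}

```text
clock: 1.4
eef_pos: [429.0, 129.8, 136.4]
tool_rot: [-3.133, -0.012, -0.053]
force: [-1.5, 0.4, -0.3]
width: 59.9
```

```bash
cat > look.py <<'E'
import sys
from cell import telemetry,get_image,get_calibration
import cv2,numpy as np
n,o=sys.argv[1:3]
s=telemetry.read_state();print(s['clock'],s['eef_pos'].round(1),s['tool_rot'].round(4),s['force'].round(1),s['width'])
c=get_calibration(n); p,d=get_image(n); np.savez(o+".npz",p=p,d=d,**c)
im=p[:,:,::-1]
if len(sys.argv)>3:
    u,v,w,h=map(int,sys.argv[3:7]); im=im[v:v+h,u:u+w]; k=min(800//w,600//h); im=cv2.resize(im,None,fx=k,fy=k,interpolation=cv2.INTER_CUBIC)
cv2.imwrite(f"pics/{o}.png",im)
E
python3 look.py wrist w1
```

```text
1.4 [429.  129.8 136.4] [-3.1331 -0.0115 -0.0528] [-1.5  0.4 -0.3] 59.932688263361854
```

View pics/w1.png

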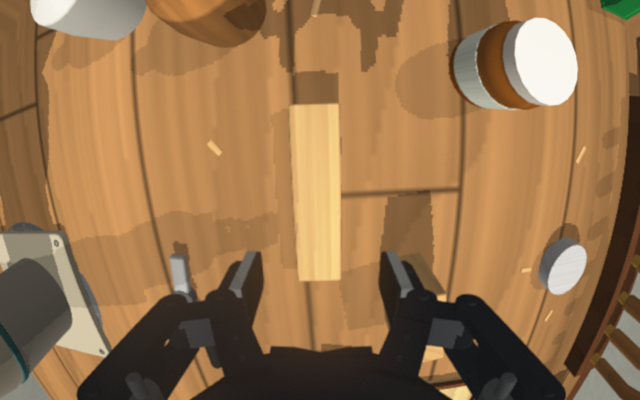

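```bash
cat >> h.py <<'E'
def fish(f,u,v,z):
    a=np.array([u-f['cx'],v-f['cy']]);r=np.hypot(*a);t=r/f['fx']
    q=np.array([np.sin(t)*a[0]/r,-np.sin(t)*a[1]/r,-np.cos(t)])
    g=R.from_euler('xyz',f['attitude']).apply(q)
    return f['xyz']+g*(z-f['xyz'][2])/g[2]
def fquad(f,name,pts,z):
    """pts: far-left(+y,-x), far-right(+y,+x), near-right, near-left in the wrist picture"""
    P=np.array([fish(f,u,v,z)[:2] for u,v in pts]); m=P.mean(0)
    l=(P[0]+P[1]-P[2]-P[3])/2; s=(P[1]+P[2]-P[0]-P[3])/2
    print(name,m.round(1),"len %.1f wid %.1f yaw l %.1f s %.1f"%(np.linalg.norm(l),np.linalg.norm(s),np.degrees(np.arctan2(-l[0],l[1])),np.degrees(np.arctan2(s[1],s[0]))))
E
python3 - <<'E'
from h import *
f=np.load("w1.npz")
fquad(f,"long",[(290.5,103.5),(338,103.5),(340,279.5),(299.5,281)],36)
# finger tips inner
for p in [(260,252),(381,252)]: print(fish(f,*p,140))
E
```

```text
long [427.5 135. ] len 154.3 wid 36.8 yaw l -1.5 s -2.1
[398.83404799 139.90366782 140.        ]
[459.80614727 136.28084619 140.        ]
```

Emit:
{"fn": "arm_command", "kwargs": {"rot": [[-0.5,0.7,1.2],[0,0,0],[0,0,0],[0,0,0],[0,0,0]], "slide": [[-2,4,-30],[0,0,-35],[0,0,-35],[0,0,-20],[0,0,0]], "gripper": [60,60,60,60,60]}}

```text
clock: 1.87
eef_pos: [430.3, 143.2, 32.2]
tool_rot: [-3.128, -0.004, -0.025]
force: [0.5, 0.3, -0.2]
width: 60.0
```

Emit:
{"fn": "arm_command", "kwargs": {"rot": [[-0.8,0.2,0],[0,0,0],[0,0,0]], "slide": [[-3,-9,-10],[0,0,-10],[0,0,0]], "gripper": [60,60,60]}}

```text
clock: 2.12
eef_pos: [430.4, 140.1, 16.3]
tool_rot: [-3.136, -0.008, -0.02]
force: [0.1, 0.6, 0.4]
width: 60.2
```

Emit:
{"fn": "arm_command", "kwargs": {"rot": [[-0.3,0.4,-0.5],[0,0,0],[0,0,0],[0,0,0],[0,0,0]], "slide": [[-4,-7,-5],[0,0,0],[0,0,0],[0,0,0],[0,0,0]], "gripper": [60,60,45,30,30]}}

```text
clock: 2.53
eef_pos: [430.3, 139.7, 18.9]
tool_rot: [-3.133, -0.01, -0.022]
force: [-0.4, 0.2, -1.8]
width: 38.7
```

Emit:
{"fn": "arm_command", "kwargs": {"rot": [[0,0,0],[0,0,0],[0,0,0],[0,0,0],[0,0,0]], "slide": [[0,0,20],[0,0,35],[0,0,38],[10,-15,35],[16,-36,8]], "gripper": [30,30,30,30,30]}}

```text
clock: 2.95
eef_pos: [450.3, 95.8, 159.3]
tool_rot: [-3.131, 0.003, -0.008]
force: [2.0, 0.4, -2.0]
width: 38.5
```

Emit:
{"fn": "arm_command", "kwargs": {"rot": [[0,0,0],[0,0,-1],[0,0,-1],[0,0,-1],[0,0,-1]], "slide": [[16,-36,0],[16,-36,0],[16,-36,0],[16,-36,0],[16,-36,0]], "gripper": [30,30,30,30,30]}}

```text
clock: 3.37
eef_pos: [533.8, -86.1, 166.5]
tool_rot: [-3.128, -0.004, -0.067]
force: [1.5, 1.8, -0.8]
width: 38.7
```

Remaining (86,-162).

Emit:
{"fn": "arm_command", "kwargs": {"rot": [[-0.5,0.2,-0.5],[0,0,-0.5],[0,0,0],[0,0,0],[0,0,0]], "slide": [[18,-35,-5],[18,-35,-10],[18,-35,-20],[18,-35,-20],[14,-28,-20]], "gripper": [30,30,30,30,30]}}

```text
clock: 3.78
eef_pos: [620.5, -258.0, 99.7]
tool_rot: [3.141, -0.009, -0.09]
force: [1.1, 0.1, -1.0]
width: 38.9
```

```bash
python3 look.py top t2 300 100 200 150;python3 look.py wrist w2
```

```text
3.7833 [ 620.5 -258.    99.7] [ 3.1411 -0.0089 -0.0903] [ 1.1  0.1 -1. ] 38.893139342215875
3.8333 [ 619.8 -265.2   95.3] [ 3.1343 -0.0068 -0.0952] [ 4.4 -7.4 -2.4] 38.31541131320353
```

View pics/w2.png

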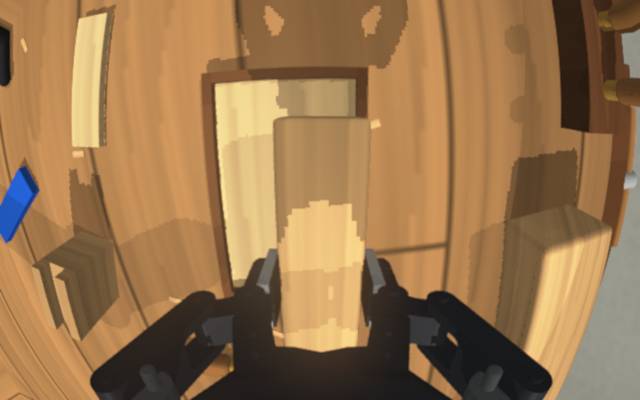

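View pics/t2.png

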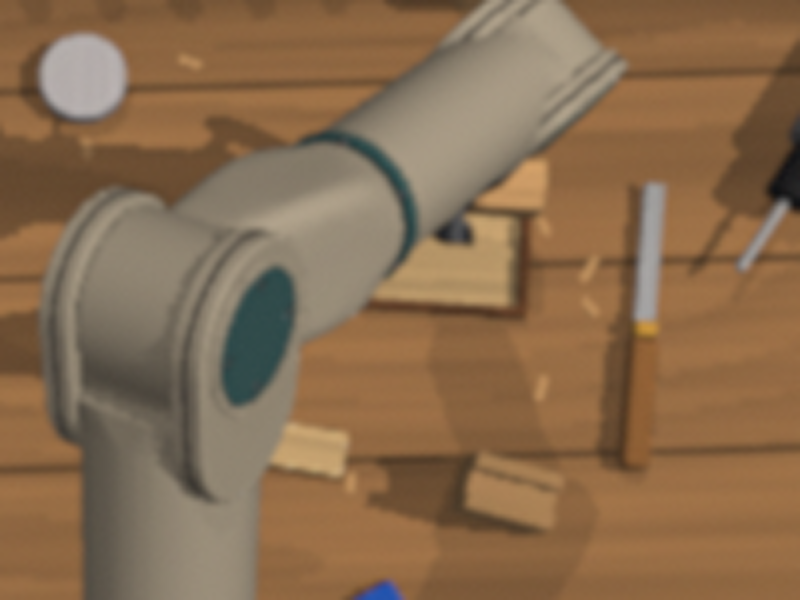

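Run:
```python
from h import *
f=np.load("w2.npz")
from cell import telemetry
print(telemetry.read_state()['eef_pos'],telemetry.read_state()['tool_rot'])
print([fish(f,*p,112).round(1) for p in [(275,118),(370,118)]])
print([fish(f,*p,14).round(1) for p in [(205,73.5),(367,67.5)]])
```

```text
[ 617.80308987 -261.87484825   96.34631165] [ 3.13760646 -0.00370168 -0.09542625]
[array([ 608.5, -189.2,  112. ]), array([ 646.4, -192.8,  112. ])]
[array([ 546.3, -151.2,   14. ]), array([ 663.1, -161.7,   14. ])]
```

Emit:
{"fn": "arm_command", "kwargs": {"rot": [[0,0.2,0],[0,0,0],[0,0,0],[0,0,0]], "slide": [[-2,13,-20],[0,0,-20],[0,0,-10],[0,0,0]], "gripper": [30,30,30,30]}}

```text
clock: 4.22
eef_pos: [614.4, -250.1, 44.7]
tool_rot: [3.136, 0.003, -0.1]
force: [-0.1, 1.0, -1.3]
width: 38.7
```

Emit:
{"fn": "arm_command", "kwargs": {"rot": [[0.3,-0.2,0.2],[0,0,0],[0,0,0]], "slide": [[2,0,-10],[0,0,-7],[0,0,0]], "gripper": [30,30,30]}}

```text
clock: 4.47
eef_pos: [617.4, -249.2, 28.4]
tool_rot: [-3.141, -0.002, -0.095]
force: [-0.9, 0.2, -1.6]
width: 38.7
```

Emit:
{"fn": "arm_command", "kwargs": {"rot": [[0,0,0],[0,0,0],[0,0,0]], "slide": [[0,0,-4],[0,0,0],[0,0,0]], "gripper": [30,30,30]}}

```text
clock: 4.72
eef_pos: [618.4, -249.5, 25.5]
tool_rot: [3.141, -0.004, -0.095]
force: [0.3, 0.2, -1.4]
width: 38.5
```

Emit:
{"fn": "arm_command", "kwargs": {"rot": [[0,0,0],[0,0,0],[0,0,0],[0,0,0],[0,0,0]], "slide": [[-2,0,-2],[0,0,0],[0,0,0],[0,0,0],[0,0,10]], "gripper": [30,48,55,55,55]}}

```text
clock: 5.13
eef_pos: [616.4, -249.8, 34.3]
tool_rot: [3.141, -0.004, -0.095]
force: [-1.5, 0.1, -1.2]
width: 54.6
```

Emit:
{"fn": "arm_command", "kwargs": {"rot": [[0,0,0],[0,0,0],[0,0,0],[0,0,0],[0,0,0]], "slide": [[0,0,25],[0,0,40],[0,0,30],[-15,10,10],[-38,16,0]], "gripper": [55,55,55,55,55]}}

```text
clock: 5.55
eef_pos: [569.0, -228.0, 148.2]
tool_rot: [3.134, -0.015, -0.094]
force: [0.9, 0.7, -1.0]
width: 54.7
```

```bash
python3 look.py wrist w3
```

```text
5.55 [ 569.  -228.   148.2] [ 3.134  -0.0153 -0.0944] [ 0.9  0.7 -1. ] 54.73115388189637
```

View pics/w3.png

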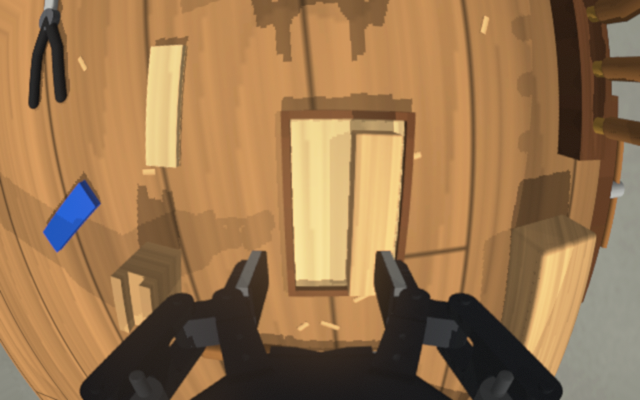

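Emit:
{"fn": "arm_command", "kwargs": {"rot": [[0,0,-2],[0,0,-2],[0.4,0.5,-1.5],[0,0,0],[0,0,0]], "slide": [[-33,22,0],[-34,23,0],[-34,22,-20],[-31,20,-20],[0,0,0]], "gripper": [55,55,55,55,55]}}

```text
clock: 6.02
eef_pos: [419.7, -137.6, 111.0]
tool_rot: [-3.132, 0.015, -0.207]
force: [-0.8, 0.9, -0.3]
width: 55.3
```

```bash
python3 look.py wrist w4
```

```text
6.0167 [ 419.7 -137.6  111. ] [-3.1325  0.0146 -0.2069] [-0.8  0.9 -0.3] 55.321471950393075
```

View pics/w4.png

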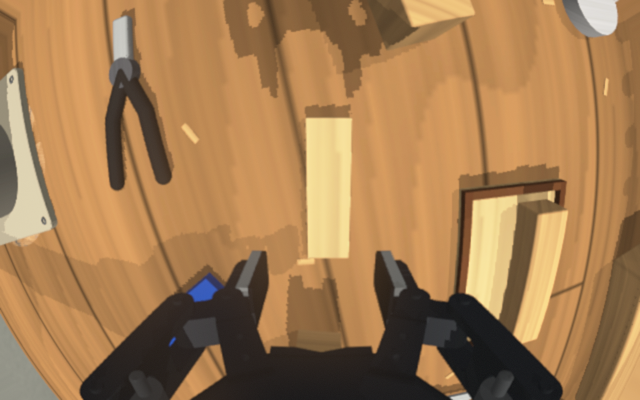

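Run:
```python
from h import *
f=np.load("w4.npz")
fquad(f,"pad",[(306,118),(351,118.5),(349,258),(307,257)],12)
f=np.load("w3.npz")
fquad(f,"trayouter?",[(282,110.5),(414,112.5)]*2,14)
print([fish(f,*p,14).round(1) for p in [(282,110.5),(414,112.5),(289,296)]])
print([fish(f,*p,41).round(1) for p in [(355,133),(402,135.5)]])
```

```text
pad [ 426.8 -127.2] len 118.3 wid 35.7 yaw l -11.7 s -12.7
trayouter? [ 603.3 -156. ] len 0.0 wid 0.0 yaw l -0.0 s 90.0
[array([ 544.3, -150.5,   14. ]), array([ 662.4, -161.5,   14. ]), array([ 526. , -340.7,   14. ])]
[array([ 603.4, -174. ,   41. ]), array([ 642.3, -178.8,   41. ])]
```

Emit:
{"fn": "arm_command", "kwargs": {"rot": [[-0.5,-0.8,0.2],[0,0,0],[0,0,0],[0,0,0],[0,0,0]], "slide": [[7,9,-30],[0,0,-30],[0,0,-20],[0,0,-10],[0,0,0]], "gripper": [50,50,50,50,50]}}

```text
clock: 6.48
eef_pos: [441.2, -134.4, 23.9]
tool_rot: [-3.141, -0.026, -0.204]
force: [0.1, -0.0, 0.5]
width: 50.2
```

Emit:
{"fn": "arm_command", "kwargs": {"rot": [[0,1.3,0],[0,0,0]], "slide": [[-12,6,0],[0,0,0]], "gripper": [50,50]}}

```text
clock: 6.65
eef_pos: [430.3, -129.4, 24.7]
tool_rot: [3.138, -0.005, -0.206]
force: [-1.3, 0.8, 0.2]
width: 49.9
```

Emit:
{"fn": "arm_command", "kwargs": {"rot": [[0,0.3,0],[0,0,0],[0,0,0],[0,0,0]], "slide": [[-3,1,-10],[0,0,-7],[0,0,-4],[0,0,0]], "gripper": [50,50,50,50]}}

```text
clock: 6.98
eef_pos: [430.8, -129.4, 7.0]
tool_rot: [3.134, -0.008, -0.204]
force: [-0.6, -0.9, -0.5]
width: 50.0
```

Emit:
{"fn": "arm_command", "kwargs": {"rot": [[0.3,0.4,0],[0,0,0],[0,0,0],[0,0,0],[0,0,0]], "slide": [[-3,1,-4],[0,0,0],[0,0,0],[0,0,0],[0,0,0]], "gripper": [50,45,35,26,26]}}

```text
clock: 7.4
eef_pos: [429.1, -128.7, 5.0]
tool_rot: [3.138, -0.003, -0.203]
force: [0.0, -0.2, -0.5]
width: 33.7
```

```bash
python3 look.py wrist w5 200 100 240 180
```

```text
7.4 [ 429.1 -128.7    5. ] [ 3.1376e+00 -2.9000e-03 -2.0340e-01] [ 0.  -0.2 -0.5] 33.658146984490735
```

View pics/w5.png

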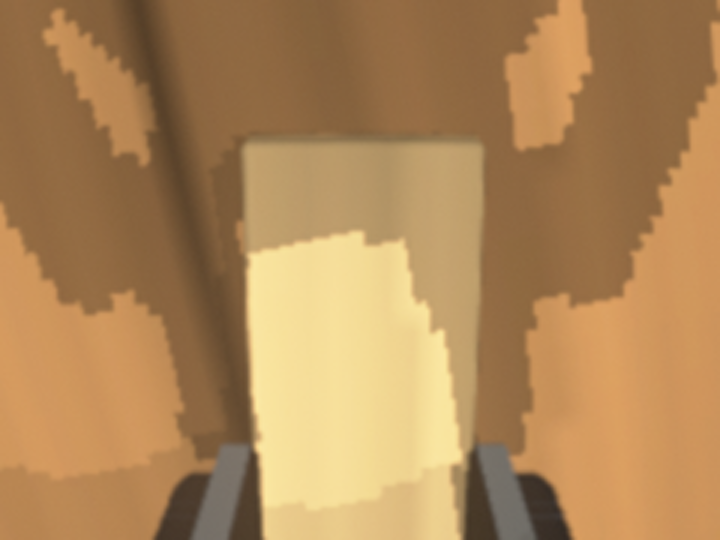

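Emit:
{"fn": "arm_command", "kwargs": {"rot": [[0,0,0],[0,0,0],[0,0,0],[0,0,1.5],[0,0,1.5]], "slide": [[0,0,15],[0,0,35],[10,-7,38],[30,-20,10],[33,-23,0]], "gripper": [26,26,26,26,26]}}

```text
clock: 7.87
eef_pos: [493.3, -173.1, 106.4]
tool_rot: [-3.139, 0.016, -0.15]
force: [1.2, -0.5, -1.5]
width: 34.2
```

Emit:
{"fn": "arm_command", "kwargs": {"rot": [[0,0,1.5],[0,0,1.5],[0,0,0],[0,0,0],[0,0,0]], "slide": [[33,-23,0],[33,-23,0],[33,-22,0],[12,-8,0],[0,0,0]], "gripper": [26,26,26,26,26]}}

```text
clock: 8.28
eef_pos: [614.9, -255.5, 109.5]
tool_rot: [3.137, 0.008, -0.09]
force: [0.3, 1.3, -1.1]
width: 33.8
```

Good. Descend in steps, checking the view.

Emit:
{"fn": "arm_command", "kwargs": {"rot": [[0.2,-0.4,-0.3],[0,0,0],[0,0,0],[0,0,0]], "slide": [[0,0,-20],[0,0,-20],[0,0,-8],[0,0,0]], "gripper": [26,26,26,26]}}

```text
clock: 8.62
eef_pos: [613.1, -255.0, 59.6]
tool_rot: [-3.141, 0.003, -0.096]
force: [-0.3, 0.5, -0.5]
width: 33.6
```

```bash
python3 look.py wrist w6 200 50 300 225
```

```text
8.6167 [ 613.1 -255.    59.6] [-3.1413  0.0032 -0.0963] [-0.3  0.5 -0.5] 33.630476598707745
```

View pics/w6.png

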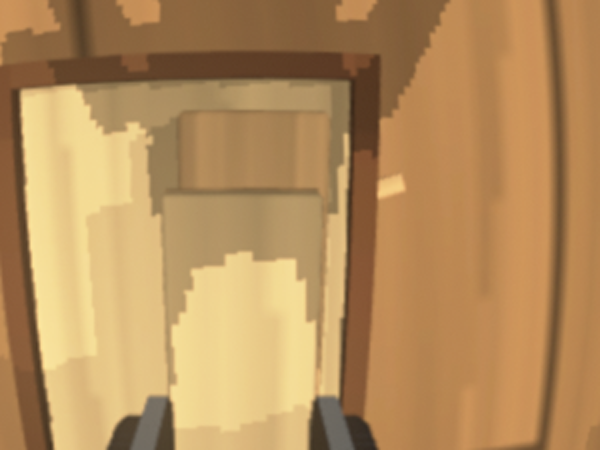

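Run:
```python
from h import *
f=np.load("w6.npz")
y=np.array([.0958,.9954])
a=np.mean([fish(f,*p,66.6) for p in [(282,145),(361,145)]],0)[:2]-60*y
b=np.mean([fish(f,*p,41) for p in [(290.5,105.5),(365.2,105.5)]],0)[:2]-78*y
print(a,b,b-a)
```

```text
[ 613.59081892 -252.95141099] [ 616.81833587 -253.77163371] [ 3.22751694 -0.82022272]
```

Shift +3 in x, descend ~13.

Emit:
{"fn": "arm_command", "kwargs": {"rot": [[0,-0.2,0],[0,0,0],[0,0,0]], "slide": [[3,-1,-7],[0,0,-4],[0,0,0]], "gripper": [26,26,26]}}

```text
clock: 8.92
eef_pos: [616.6, -255.6, 50.6]
tool_rot: [-3.141, -0.003, -0.096]
force: [-0.8, 0.7, -0.9]
width: 34.0
```

Emit:
{"fn": "arm_command", "kwargs": {"rot": [[0,0,0],[0,0,0],[0,0,0]], "slide": [[0,0,-4],[0,0,0],[0,0,0]], "gripper": [26,26,26]}}

```text
clock: 9.17
eef_pos: [617.4, -255.6, 47.5]
tool_rot: [3.141, -0.004, -0.095]
force: [1.3, 0.2, -0.6]
width: 34.2
```

Emit:
{"fn": "arm_command", "kwargs": {"rot": [[0,0,0],[0,0,0],[0,0,0],[0,0,0],[0,0,8]], "slide": [[-1,0,-2],[0,0,0],[0,0,0],[0,0,0],[0,0,8]], "gripper": [26,42,50,50,50]}}

```text
clock: 9.58
eef_pos: [615.9, -255.1, 52.7]
tool_rot: [-3.141, -0.003, 0.031]
force: [0.1, 0.2, -0.9]
width: 49.9
```

Emit:
{"fn": "arm_command", "kwargs": {"rot": [[0,0,0],[0,0,0],[0,0,0],[0,0,1],[0,0,1]], "slide": [[0,0,25],[0,0,40],[0,0,30],[-12,20,15],[-15,35,0]], "gripper": [60,70,70,70,70]}}

```text
clock: 10.0
eef_pos: [588.1, -209.0, 167.7]
tool_rot: [3.133, -0.005, 0.063]
force: [0.9, -0.6, -0.8]
width: 70.2
```

```bash
python3 look.py wrist w7
```

```text
10.0 [ 588.1 -209.   167.7] [ 3.1327 -0.0046  0.0629] [ 0.9 -0.6 -0.8] 70.15369132215714
```

View pics/w7.png

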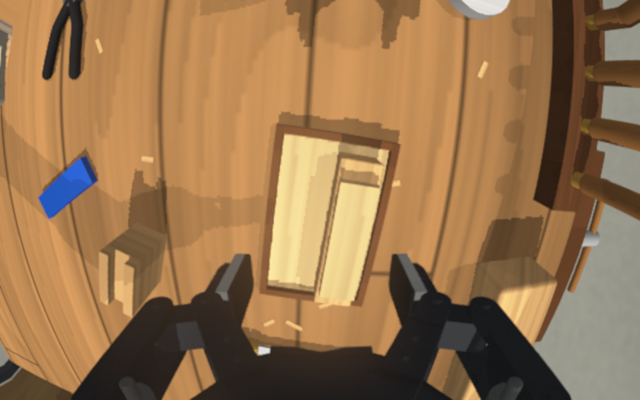

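Emit:
{"fn": "arm_command", "kwargs": {"rot": [[0,0,1],[0,0,1],[0.5,0.2,1],[0,0,0],[0,0,0]], "slide": [[-12,38,0],[-13,38,0],[-13,38,0],[-13,38,0],[-12,36,0]], "gripper": [70,70,70,70,70]}}

```text
clock: 10.47
eef_pos: [521.0, -14.8, 167.9]
tool_rot: [-3.134, -0.002, 0.115]
force: [0.8, 1.2, -0.1]
width: 69.7
```

Emit:
{"fn": "arm_command", "kwargs": {"rot": [[0,0,0],[0,0,0],[0,0,0]], "slide": [[-8,22,-15],[-3,9,-10],[0,0,0]], "gripper": [70,70,70]}}

```text
clock: 10.72
eef_pos: [506.0, 29.0, 142.2]
tool_rot: [-3.126, 0.001, 0.129]
force: [-0.5, -0.3, -0.1]
width: 70.0
```

```bash
python3 look.py wrist w8
```

```text
10.7167 [506.   29.  142.2] [-3.1257e+00  5.0000e-04  1.2880e-01] [-0.5 -0.3 -0.1] 69.98343915230477
```

View pics/w8.png

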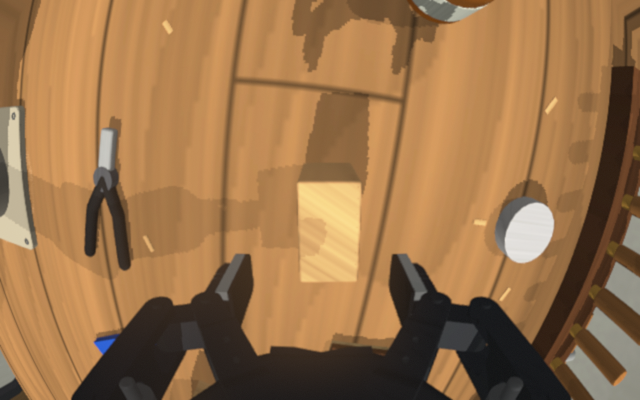

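Run:
```python
from h import *
f=np.load("w8.npz")
fquad(f,"plain",[(299,181.5),(360,181.5),(358,281.5),(300.5,281.5)],80)
```

```text
plain [513.5  20.1] len 78.5 wid 42.9 yaw l 7.8 s 7.2
```

Emit:
{"fn": "arm_command", "kwargs": {"rot": [[-0.9,0,-0.3],[0,0,0],[0,0,0]], "slide": [[6,-10,-5],[0,0,-15],[0,0,0]], "gripper": [70,70,70]}}

```text
clock: 11.02
eef_pos: [516.6, 12.6, 124.0]
tool_rot: [3.136, -0.004, 0.119]
force: [-1.3, -0.4, 0.2]
width: 70.0
```

Emit:
{"fn": "arm_command", "kwargs": {"rot": [[0.2,0.2,0],[0,0,0],[0,0,0],[0,0,0],[0,0,0]], "slide": [[-2,5,-15],[0,0,-25],[0,0,-18],[0,0,-8],[0,0,0]], "gripper": [70,70,70,70,70]}}

```text
clock: 11.43
eef_pos: [522.5, 5.8, 59.4]
tool_rot: [3.13, -0.011, 0.106]
force: [0.3, -0.1, 0.1]
width: 70.4
```

Emit:
{"fn": "arm_command", "kwargs": {"rot": [[0.5,0.5,0.7],[0,0,0],[0,0,0]], "slide": [[-8,11,-2],[0,0,0],[0,0,0]], "gripper": [70,70,70]}}

```text
clock: 11.68
eef_pos: [515.9, 14.6, 59.2]
tool_rot: [3.139, -0.006, 0.115]
force: [-0.3, -0.5, 0.4]
width: 70.0
```

Emit:
{"fn": "arm_command", "kwargs": {"rot": [[0,0.3,0.3],[0,0,0],[0,0,0],[0,0,0],[0,0,0]], "slide": [[-2,5,-4],[0,0,0],[0,0,0],[0,0,0],[0,0,0]], "gripper": [70,60,40,35,35]}}

```text
clock: 12.1
eef_pos: [514.9, 21.1, 57.4]
tool_rot: [3.14, -0.004, 0.123]
force: [0.9, -0.6, -1.8]
width: 43.9
```

```bash
python3 look.py wrist w9 200 100 240 180
```

```text
12.1 [514.9  21.1  57.4] [ 3.1399 -0.004   0.1228] [ 0.9 -0.6 -1.8] 43.90012138362923
```

View pics/w9.png

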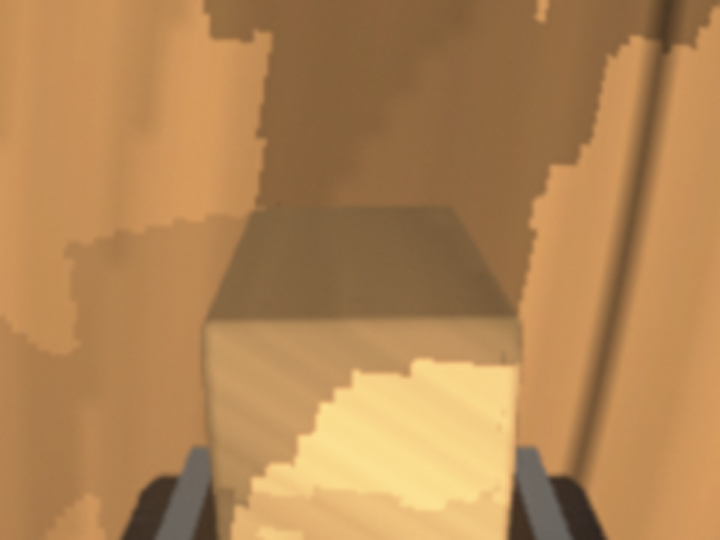

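Run:
```python
from h import *
f=np.load("w9.npz")
m=np.mean([fish(f,*p,80) for p in [(269,206.5),(373,206)]],0)[:2]
y=np.array([-np.sin(.1228),np.cos(.1228)])
print(m-40*y, "rel tcp",m-40*y-[514.9,21.1])
```

```text
[515.0160175  20.1790206] rel tcp [ 0.1160175 -0.9209794]
```

Emit:
{"fn": "arm_command", "kwargs": {"rot": [[0,0,0],[0,0,0],[0,0,0],[0,0,-2],[0,0,-2]], "slide": [[0,0,20],[0,0,36],[0,0,36],[5,-20,25],[6,-38,0]], "gripper": [35,35,35,35,35]}}

```text
clock: 12.57
eef_pos: [521.6, -28.9, 175.2]
tool_rot: [-3.136, 0.008, 0.064]
force: [0.2, -0.3, -1.4]
width: 43.7
```

Emit:
{"fn": "arm_command", "kwargs": {"rot": [[0,0,-2],[0,0,-2],[0,0,-2],[0,0,-2],[0,0,0]], "slide": [[6,-40,0],[6,-40,0],[6,-40,0],[6,-40,0],[6,-40,0]], "gripper": [35,35,35,35,35]}}

```text
clock: 12.98
eef_pos: [553.4, -231.2, 177.0]
tool_rot: [-3.132, 0.005, -0.073]
force: [1.1, -0.9, -1.2]
width: 44.3
```

Emit:
{"fn": "arm_command", "kwargs": {"rot": [[-0.4,-0.2,-1.2],[0,0,0],[0,0,0],[0,0,0],[0,0,0]], "slide": [[5,-30,-10],[5,-28,-20],[0,0,-25],[0,0,-8],[0,0,0]], "gripper": [35,35,35,35,35]}}

```text
clock: 13.4
eef_pos: [561.0, -308.3, 112.6]
tool_rot: [3.132, -0.003, -0.11]
force: [-0.4, 0.2, -1.7]
width: 44.0
```

```bash
python3 look.py wrist w10
```

```text
13.4 [ 561.  -308.3  112.6] [ 3.1319 -0.0035 -0.1097] [-0.4  0.2 -1.7] 43.98108220856866
```

View pics/w10.png

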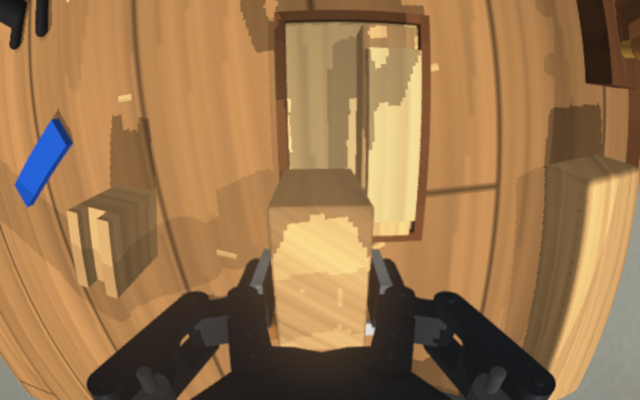

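Run:
```python
import cv2,numpy as np
p=np.load("w10.npz")['p']
cv2.imwrite("pics/w10c.png",cv2.resize(p[0:250,260:450,::-1],None,fx=2.4*1,fy=2.4,interpolation=cv2.INTER_CUBIC))
```

```text
(no output)
```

View pics/w10c.png

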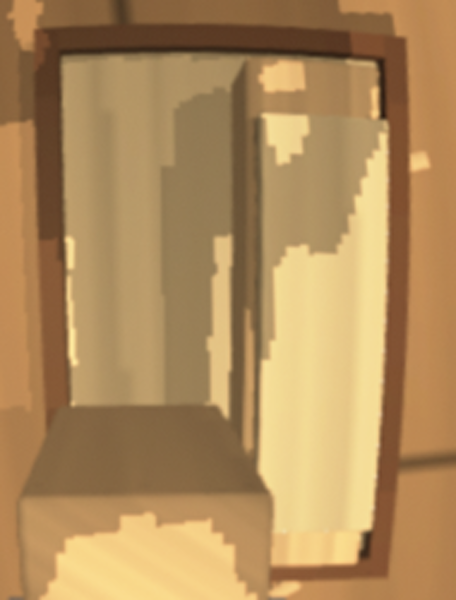

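Run:
```python
from h import *
f=np.load("w10.npz")
g=lambda l,z:[fish(f,*p,z)[:2].round(1) for p in l]
T=g([(275.8,12.5),(429.2,15.8),(421.7,240)],14);print("tray",T, "ctr",(T[0]+T[2])/2)
L=g([(362.9,25),(418.3,25.8)],41);print("long",L)
P=g([(369.2,48),(421.7,48.8),(415,221)],53);print("pad",P,(P[0]+P[2])/2)
B=g([(268.9,206),(373,205)],112.6+22.6);print("plain",B)
```

```text
tray [array([ 544.2, -151.6]), array([ 663.8, -162.2]), array([ 646.7, -352. ])] ctr [ 595.45 -251.8 ]
long [array([ 604.5, -176.1]), array([ 643.8, -177.5])]
pad [array([ 604.8, -194.9]), array([ 640. , -196.5]), array([ 628.7, -315.9])] [ 616.75 -255.4 ]
plain [array([ 544.2, -266.6]), array([ 586.4, -270.9])]
```

Emit:
{"fn": "arm_command", "kwargs": {"rot": [[0.4,0.1,0.9],[0,0,0],[0,0,0]], "slide": [[3,14,-10],[0,0,-5],[0,0,0]], "gripper": [35,35,35]}}

```text
clock: 13.7
eef_pos: [566.1, -289.1, 99.0]
tool_rot: [3.141, -0.003, -0.088]
force: [0.7, -1.0, -1.6]
width: 44.0
```

Emit:
{"fn": "arm_command", "kwargs": {"rot": [[0,0.2,-0.3],[0,0,0],[0,0,0],[0,0,0]], "slide": [[-2,-3,-10],[0,0,-10],[0,0,-6],[0,0,0]], "gripper": [35,35,35,35]}}

```text
clock: 14.03
eef_pos: [566.4, -288.8, 72.1]
tool_rot: [-3.141, -0.002, -0.088]
force: [-0.5, -0.2, -2.1]
width: 43.9
```

Emit:
{"fn": "arm_command", "kwargs": {"rot": [[0,0.1,-0.3],[0,0,0],[0,0,0]], "slide": [[-3,-4,-3],[0,0,-3],[0,0,0]], "gripper": [35,35,35]}}

```text
clock: 14.28
eef_pos: [562.8, -293.5, 65.1]
tool_rot: [-3.141, 0.0, -0.094]
force: [-0.2, -0.1, -1.8]
width: 44.1
```

```bash
python3 look.py wrist w11 240 0 240 180
```

```text
14.2833 [ 562.8 -293.5   65.1] [-3.1415e+00  3.0000e-04 -9.4000e-02] [-0.2 -0.1 -1.8] 44.13800901071928
```

View pics/w11.png

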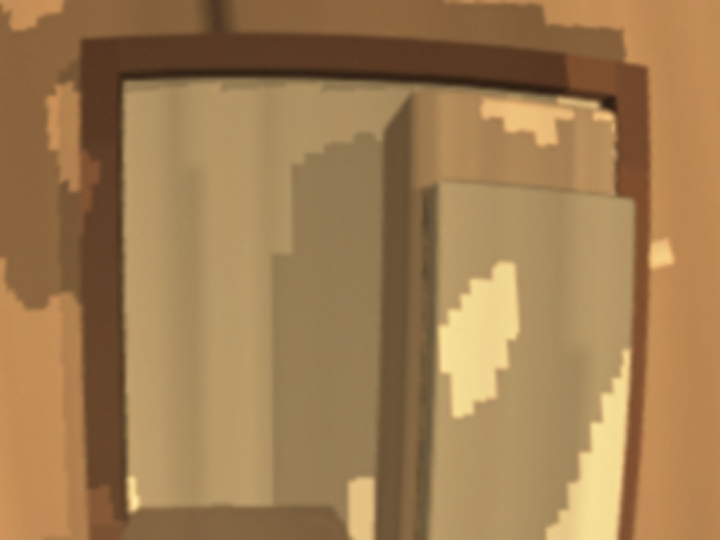

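Emit:
{"fn": "arm_command", "kwargs": {"rot": [[0,0,0],[0,0,0],[0,0,0]], "slide": [[3,1,-1],[0,0,-1],[0,0,0]], "gripper": [35,35,35]}}

```text
clock: 14.58
eef_pos: [566.2, -293.9, 63.9]
tool_rot: [3.14, -0.001, -0.095]
force: [-0.7, -0.2, -1.1]
width: 44.1
```

Emit:
{"fn": "arm_command", "kwargs": {"rot": [[0,0,0],[0,0,0],[0,0,0],[0,0,0],[0,0,0]], "slide": [[-1,0,-1.5],[0,0,0],[0,0,0],[0,0,0],[0,0,10]], "gripper": [35,50,60,60,60]}}

```text
clock: 15.0
eef_pos: [565.1, -293.4, 72.2]
tool_rot: [3.141, -0.0, -0.095]
force: [0.4, 0.6, -0.7]
width: 59.6
```

Emit:
{"fn": "arm_command", "kwargs": {"rot": [[0,0,0],[0,0,0],[0,0,0],[0,0,-1],[0,0,-2]], "slide": [[0,0,30],[0,0,40],[0,0,20],[-20,0,0],[-38,-2,0]], "gripper": [70,70,70,70,70]}}

```text
clock: 15.42
eef_pos: [513.9, -295.3, 170.7]
tool_rot: [3.137, -0.01, -0.14]
force: [0.6, -0.1, -0.3]
width: 69.6
```

Emit:
{"fn": "arm_command", "kwargs": {"rot": [[0,0,-4],[0,0,-4],[0,0,-3],[0,0,0]], "slide": [[-40,-3,0],[-40,-3,0],[-38,-3,0],[-5,0,-10]], "gripper": [70,70,70,70]}}

```text
clock: 15.75
eef_pos: [383.3, -306.4, 167.3]
tool_rot: [3.135, -0.019, -0.345]
force: [-0.5, 0.7, 0.1]
width: 70.1
```

```bash
python3 look.py wrist w12; python3 look.py top t12 300 100 200 150
```

```text
15.75 [ 383.3 -306.4  167.3] [ 3.1345 -0.0192 -0.3453] [-0.5  0.7  0.1] 70.14701548253628
15.8 [ 384.5 -305.1  165.4] [ 3.136  -0.0176 -0.3424] [-0.8  1.7 -2.1] 70.25978354508398
```

View pics/w12.png

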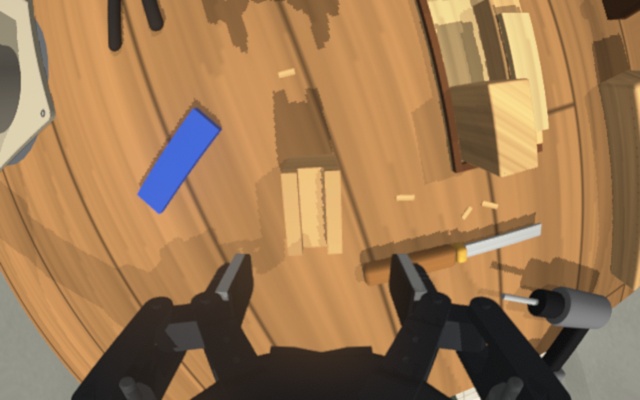

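View pics/t12.png

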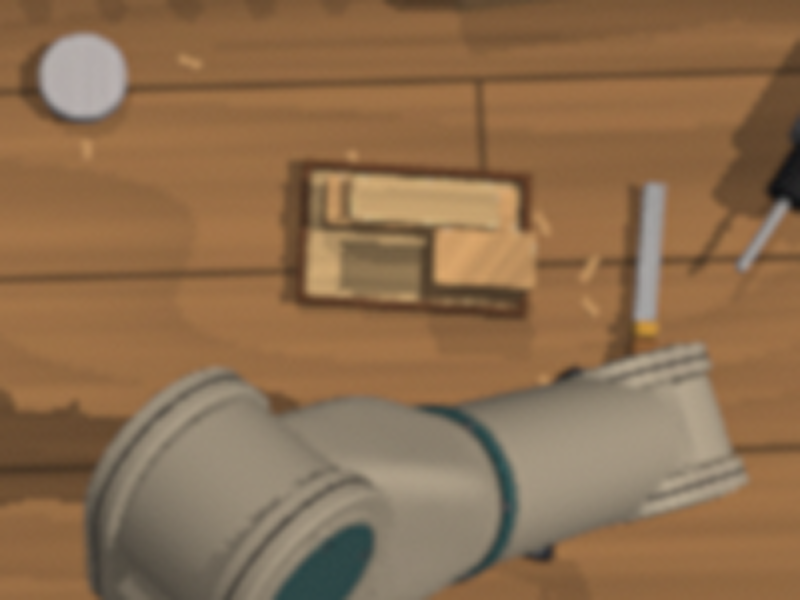

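Run:
```python
from h import *
f=np.load("w12.npz")
fquad(f,"groov",[(282,174),(340.5,171),(342,253),(286,255)],80)
c=get_calibration("top")
q=[(436,228),(537,234),(534,290),(432,284)]
print([onz(c,300+(a+.5)/4-.5,100+(b+.5)/4-.5,85).round(1)[:2] for a,b in q], np.mean([onz(c,300+(a+.5)/4-.5,100+(b+.5)/4-.5,85) for a,b in q],0))
from cell import telemetry
print(telemetry.read_state()['eef_pos'],telemetry.read_state()['tool_rot'])
```

```text
groov [ 376.9 -310. ] len 68.9 wid 45.4 yaw l -18.5 s -17.6
[array([ 587.2, -258.7]), array([ 580., -339.]), array([ 534.9, -334.1]), array([ 542.1, -253.3])] [ 561.04843749 -296.26986113   85.        ]
[ 387.5963764  -304.84154832  165.51099256] [ 3.13663806 -0.01874555 -0.3391268 ]
```

Emit:
{"fn": "arm_command", "kwargs": {"rot": [[0.5,0.7,0.6],[0,0,0],[0,0,0]], "slide": [[-9,-5,-20],[0,0,-15],[0,0,0]], "gripper": [70,70,70]}}

```text
clock: 16.1
eef_pos: [384.5, -310.9, 132.2]
tool_rot: [3.141, -0.012, -0.323]
force: [0.6, 0.8, 0.6]
width: 69.9
```

Emit:
{"fn": "arm_command", "kwargs": {"rot": [[0.2,0.6,-0.2],[0,0,0],[0,0,0],[0,0,0],[0,0,0]], "slide": [[-8,0,-20],[0,0,-20],[0,0,-16],[0,0,-8],[0,0,0]], "gripper": [70,70,70,70,70]}}

```text
clock: 16.52
eef_pos: [386.9, -313.1, 69.4]
tool_rot: [3.14, -0.013, -0.316]
force: [-0.5, 1.0, -0.8]
width: 69.7
```

Emit:
{"fn": "arm_command", "kwargs": {"rot": [[0.2,0.7,-0.5],[0,0,0],[0,0,0]], "slide": [[-11,2,-8],[0,0,0],[0,0,0]], "gripper": [70,70,70]}}

```text
clock: 16.77
eef_pos: [377.7, -311.8, 62.5]
tool_rot: [3.139, -0.002, -0.323]
force: [0.4, -0.3, -0.0]
width: 69.8
```

Emit:
{"fn": "arm_command", "kwargs": {"rot": [[0,0,-0.3],[0,0,0],[0,0,0],[0,0,0],[0,0,0]], "slide": [[-1,1,-6],[0,0,0],[0,0,0],[0,0,0],[0,0,0]], "gripper": [70,60,40,35,35]}}

```text
clock: 17.18
eef_pos: [377.4, -311.3, 58.0]
tool_rot: [3.138, -0.005, -0.329]
force: [0.5, -0.4, -2.3]
width: 44.0
```

```bash
python3 look.py wrist w13 200 100 240 180
```

```text
17.1833 [ 377.4 -311.3   58. ] [ 3.1385 -0.0054 -0.3289] [ 0.5 -0.4 -2.3] 43.96015304480771
```

View pics/w13.png

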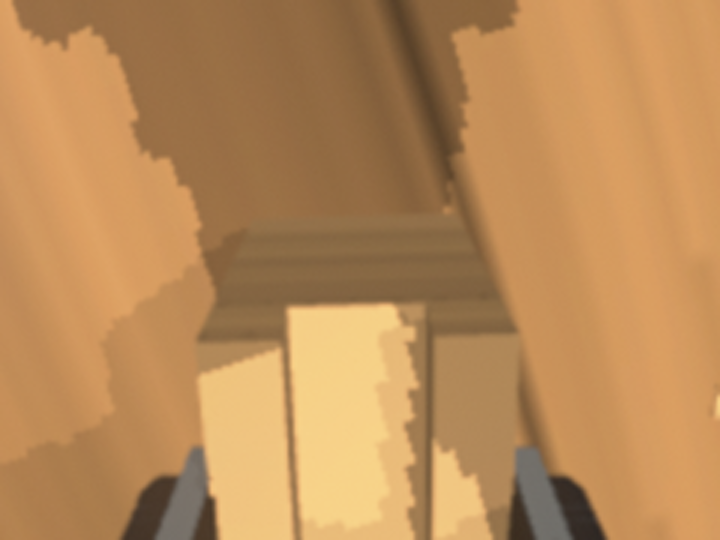

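Run:
```python
from h import *
f=np.load("w13.npz")
m=np.mean([fish(f,*p,80) for p in [(266,214),(373,211.5)]],0)[:2]
y=np.array([np.sin(.3289),np.cos(.3289)])
print("rel tcp",m-35*y-[377.4,-311.3])
```

```text
rel tcp [-0.30992541  1.3065983 ]
```

Emit:
{"fn": "arm_command", "kwargs": {"rot": [[0,0,0],[0,0,0],[0,0,0],[0,0,2],[0,0,2]], "slide": [[0,0,20],[0,0,36],[0,0,40],[15,8,25],[35,18,5]], "gripper": [35,35,35,35,35]}}

```text
clock: 17.65
eef_pos: [417.9, -287.6, 187.3]
tool_rot: [3.137, 0.007, -0.273]
force: [0.4, -2.1, -2.3]
width: 44.2
```

Emit:
{"fn": "arm_command", "kwargs": {"rot": [[0,0,3],[0,0,3],[0,0,2],[0,0,1],[0,0,0]], "slide": [[36,18,0],[36,18,0],[36,18,0],[26,14,0],[0,0,0]], "gripper": [35,35,35,35,35]}}

```text
clock: 18.07
eef_pos: [565.0, -210.4, 190.9]
tool_rot: [3.139, -0.004, -0.101]
force: [0.6, 0.7, -1.1]
width: 43.7
```

Emit:
{"fn": "arm_command", "kwargs": {"rot": [[0,0.2,0.2],[0,0,0],[0,0,0],[0,0,0],[0,0,0]], "slide": [[8,0,-20],[0,0,-30],[0,0,-28],[0,0,-10],[0,0,0]], "gripper": [35,35,35,35,35]}}

```text
clock: 18.48
eef_pos: [576.0, -206.7, 99.5]
tool_rot: [3.138, -0.003, -0.089]
force: [0.2, -0.9, 0.3]
width: 43.7
```

```bash
python3 look.py wrist w14 200 60 240 180
```

```text
18.4833 [ 576.  -206.7   99.5] [ 3.1385e+00 -3.0000e-03 -8.8900e-02] [ 0.2 -0.9  0.3] 43.74740025764981
```

View pics/w14.png

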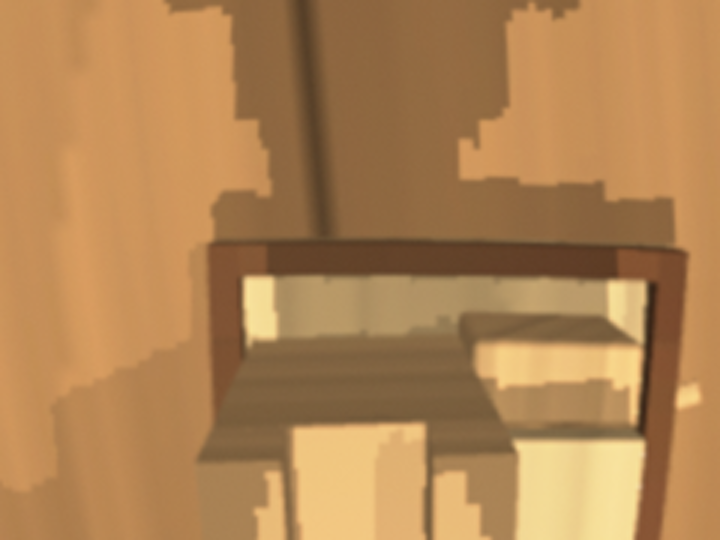

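Shows the grooved block above the tray's near-left end; shift by (-2,-2) and go down.

Emit:
{"fn": "arm_command", "kwargs": {"rot": [[0.2,0.1,-0.2],[0,0,0],[0,0,0]], "slide": [[-2,-2,-10],[0,0,-14],[0,0,0]], "gripper": [35,35,35]}}

```text
clock: 18.78
eef_pos: [575.3, -210.9, 78.0]
tool_rot: [3.14, -0.006, -0.094]
force: [0.3, 0.5, -0.9]
width: 44.2
```

Emit:
{"fn": "arm_command", "kwargs": {"rot": [[0,0.2,0],[0,0,0],[0,0,0]], "slide": [[-2,1,-8],[0,0,-4],[0,0,0]], "gripper": [35,35,35]}}

```text
clock: 19.03
eef_pos: [573.6, -211.0, 66.1]
tool_rot: [3.139, -0.005, -0.095]
force: [0.4, 0.0, -1.0]
width: 43.7
```

```bash
python3 look.py wrist w15 240 60 240 180
```

```text
19.0333 [ 573.6 -211.    66.1] [ 3.1388 -0.0047 -0.095 ] [ 0.4  0.  -1. ] 43.71264405988704
```

View pics/w15.png

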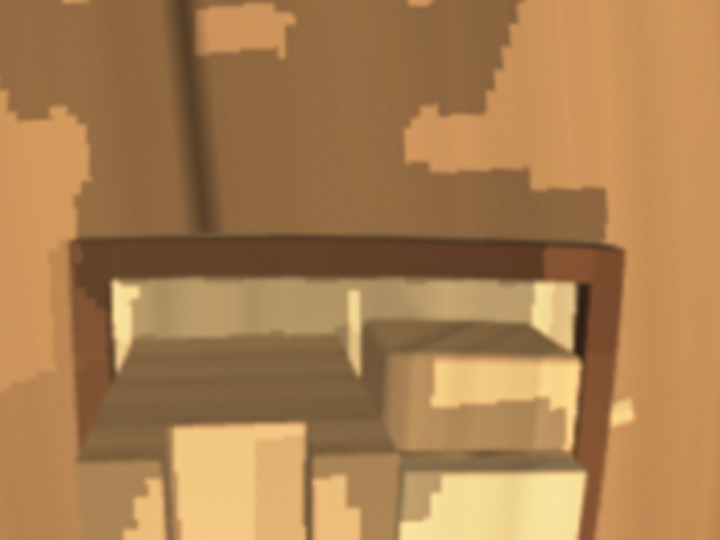

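Fits inside with clearance both sides. Lower and release.

Emit:
{"fn": "arm_command", "kwargs": {"rot": [[0,0,0],[0,0,0]], "slide": [[0,1,-2],[0,0,0]], "gripper": [35,35]}}

```text
clock: 19.25
eef_pos: [573.9, -210.0, 64.6]
tool_rot: [3.139, -0.005, -0.095]
force: [0.3, 0.6, -0.6]
width: 43.7
```

Emit:
{"fn": "arm_command", "kwargs": {"rot": [[0,0,0],[0,0,0],[0,0,0],[0,0,0],[0,0,0]], "slide": [[0,0,-1],[0,0,0],[0,0,0],[0,0,0],[0,0,10]], "gripper": [35,50,60,60,60]}}

```text
clock: 19.67
eef_pos: [574.2, -209.8, 73.8]
tool_rot: [3.139, -0.006, -0.094]
force: [-0.2, -0.0, -0.7]
width: 60.1
```

Emit:
{"fn": "arm_command", "kwargs": {"rot": [[0,0,0],[0,0,0],[0,0,0],[0,0,0],[0,0,3]], "slide": [[0,0,30],[0,0,40],[0,0,40],[-10,15,40],[-15,35,10]], "gripper": [60,60,60,60,60]}}

```text
clock: 20.08
eef_pos: [548.4, -168.6, 238.8]
tool_rot: [3.13, -0.005, -0.053]
force: [0.8, -0.1, 1.4]
width: 60.1
```

Emit:
{"fn": "arm_command", "kwargs": {"rot": [[0,0,3],[0,0,4],[0,0,4],[0,0,4],[0,0,4]], "slide": [[-15,38,5],[-15,38,0],[-15,38,0],[-15,38,0],[-15,38,0]], "gripper": [60,60,60,60,60]}}

```text
clock: 20.5
eef_pos: [472.5, 21.7, 254.0]
tool_rot: [3.127, -0.023, 0.284]
force: [0.2, 0.7, -0.2]
width: 59.7
```

Emit:
{"fn": "arm_command", "kwargs": {"rot": [[0,0,3],[0,0,3],[0,0,3],[0,0,0],[0,0,0]], "slide": [[-15,38,0],[-15,38,0],[-15,38,0],[-16,38,0],[-16,38,0]], "gripper": [60,60,60,60,60]}}

```text
clock: 20.92
eef_pos: [392.8, 214.2, 259.1]
tool_rot: [3.131, -0.031, 0.448]
force: [0.7, 1.2, -0.7]
width: 59.9
```

```bash
python3 look.py top t16; python3 look.py wrist w16
```

```text
20.9167 [392.8 214.2 259.1] [ 3.1313 -0.0314  0.448 ] [ 0.7  1.2 -0.7] 59.86063611577398
20.9667 [388.5 223.6 258.2] [ 3.1365 -0.029   0.461 ] [-3.3  6.2 -1.5] 60.25285041990511
```

View pics/w16.png

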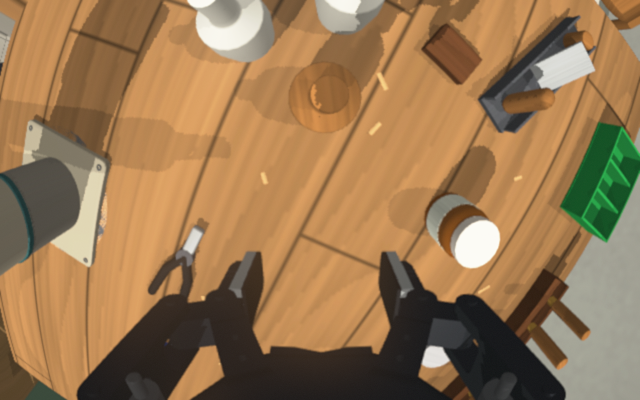

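View pics/t16.png

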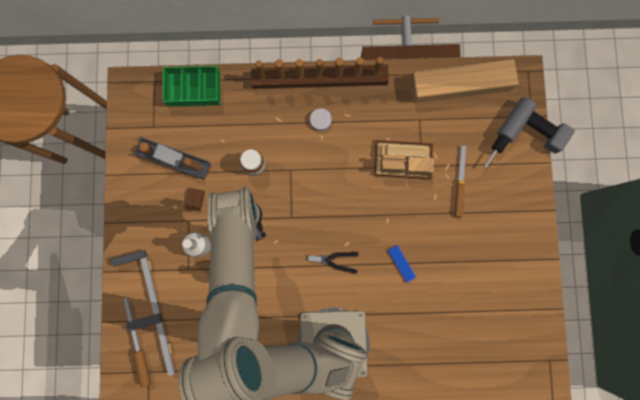

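Emit:
{"fn": "arm_command", "kwargs": {"rot": [[-0.3,0.7,0],[-0.2,0.5,0],[0,0,0],[0,0,0]], "slide": [[-10,25,0],[-10,25,0],[-10,20,0],[0,0,0]], "gripper": [60,60,60,60]}}

```text
clock: 21.35
eef_pos: [359.3, 292.6, 261.5]
tool_rot: [3.137, -0.01, 0.462]
force: [-1.0, -0.2, -0.4]
width: 60.0
```

```bash
python3 look.py wrist w17
```

```text
21.35 [359.3 292.6 261.5] [ 3.1371 -0.0103  0.4619] [-1.  -0.2 -0.4] 59.950738643283536
```

View pics/w17.png

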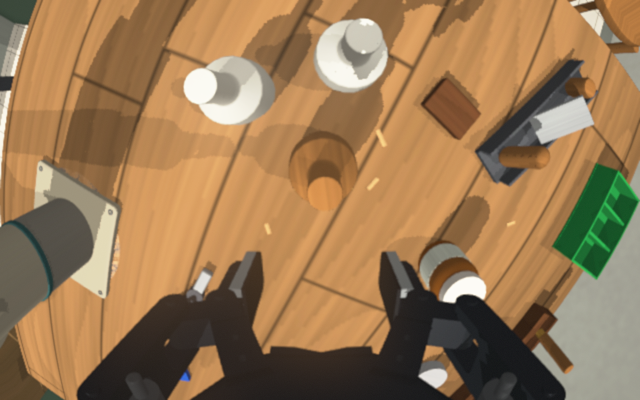

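Run:
```python
from h import *
f=np.load("w17.npz")
print(fish(f,325,193.5,178), fish(f,308,193.5,178),fish(f,342,193.5,178))
c=get_calibration("top");
```

```text
[356.9635622 306.5401251 178.       ] [345.42822154 300.85148388 178.        ] [368.52307003 312.25832181 178.        ]
```

Emit:
{"fn": "arm_command", "kwargs": {"rot": [[0.1,0.4,0],[0,0,0],[0,0,0]], "slide": [[-3,12,-20],[0,0,-15],[0,0,0]], "gripper": [60,60,60]}}

```text
clock: 21.65
eef_pos: [360.2, 300.4, 228.6]
tool_rot: [3.141, -0.011, 0.457]
force: [-0.4, -0.3, -0.6]
width: 59.9
```

Emit:
{"fn": "arm_command", "kwargs": {"rot": [[-0.2,0.5,0],[0,0,0],[0,0,0]], "slide": [[-5,6,-20],[0,0,-10],[0,0,0]], "gripper": [60,60,60]}}

```text
clock: 21.9
eef_pos: [358.4, 303.3, 200.2]
tool_rot: [-3.141, -0.005, 0.451]
force: [0.2, -0.4, 0.1]
width: 60.2
```

Emit:
{"fn": "arm_command", "kwargs": {"rot": [[-0.1,0.3,0],[0,0,0],[0,0,0],[0,0,0]], "slide": [[-2,3,-20],[0,0,-22],[0,0,-10],[0,0,0]], "gripper": [60,60,60,60]}}

```text
clock: 22.23
eef_pos: [360.9, 304.2, 150.9]
tool_rot: [-3.14, -0.006, 0.445]
force: [-0.7, -0.1, -0.6]
width: 59.7
```

Emit:
{"fn": "arm_command", "kwargs": {"rot": [[-0.2,0.4,0],[0,0,0],[0,0,0]], "slide": [[-4,2,-10],[0,0,-7],[0,0,0]], "gripper": [60,60,60]}}

```text
clock: 22.48
eef_pos: [358.7, 306.2, 135.1]
tool_rot: [-3.139, -0.001, 0.443]
force: [0.1, 0.5, -0.7]
width: 59.9
```

Emit:
{"fn": "arm_command", "kwargs": {"rot": [[-0.1,0,0],[0,0,0],[0,0,0],[0,0,0],[0,0,0]], "slide": [[-1,-1,-2],[0,0,0],[0,0,0],[0,0,0],[0,0,0]], "gripper": [45,30,18,18,18]}}

```text
clock: 22.9
eef_pos: [357.5, 305.3, 133.9]
tool_rot: [-3.14, -0.001, 0.444]
force: [0.4, -0.3, -4.5]
width: 26.7
```

Emit:
{"fn": "arm_command", "kwargs": {"rot": [[0,0,0],[0,0,0],[0,0,0],[0,0,-1],[0,0,-2]], "slide": [[0,0,12],[0,0,22],[3,-4,18],[12,-16,5],[18,-24,0]], "gripper": [18,18,18,18,18]}}

```text
clock: 23.32
eef_pos: [383.5, 264.5, 190.1]
tool_rot: [-3.138, 0.01, 0.403]
force: [-0.1, -0.1, -4.7]
width: 26.7
```

Emit:
{"fn": "arm_command", "kwargs": {"rot": [[0,0,-2],[0,0,-2],[0,0,-2],[0,0,-2],[0,0,-2]], "slide": [[20,-27,0],[20,-27,0],[20,-27,0],[20,-27,0],[20,-27,0]], "gripper": [18,18,18,18,18]}}

```text
clock: 23.73
eef_pos: [482.7, 127.2, 189.0]
tool_rot: [-3.135, 0.014, 0.23]
force: [1.4, 1.0, -3.8]
width: 26.5
```

Emit:
{"fn": "arm_command", "kwargs": {"rot": [[0,0,-2],[0,0,-2],[0,0,-2],[0,0,0],[0,0,0]], "slide": [[20,-27,0],[20,-27,0],[18,-24,0],[14,-17,0],[0,0,0]], "gripper": [18,18,18,18,18]}}

```text
clock: 24.15
eef_pos: [559.1, 18.4, 187.2]
tool_rot: [3.14, 0.014, 0.11]
force: [0.3, -0.2, -5.3]
width: 26.3
```

Emit:
{"fn": "arm_command", "kwargs": {"rot": [[0,-0.5,0],[0,0,0],[0,0,0],[0,0,0]], "slide": [[15,-11,-5],[14,-10,-10],[0,0,-10],[0,0,0]], "gripper": [18,18,18,18]}}

```text
clock: 24.48
eef_pos: [586.9, -4.7, 158.6]
tool_rot: [3.139, 0.011, 0.107]
force: [-1.7, 0.9, -7.0]
width: 26.5
```

```bash
python3 look.py side s18 200 100 240 180; python3 look.py wrist w18
```

```text
24.4833 [586.9  -4.7 158.6] [3.1394 0.011  0.1071] [-1.7  0.9 -7. ] 26.514613704009463
24.5333 [587.4  -4.9 159.4] [3.1387 0.0097 0.1072] [ 1.2 -0.  -4.9] 26.39229648846989
```

View pics/s18.png

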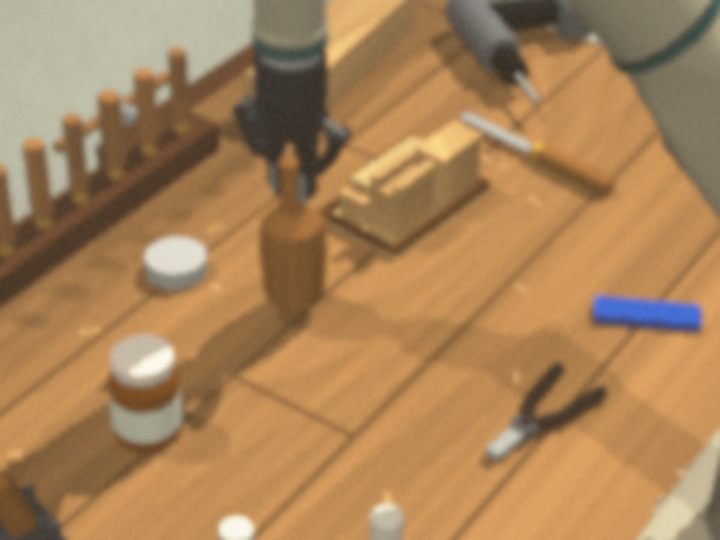

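Emit:
{"fn": "arm_command", "kwargs": {"rot": [[0.1,-0.6,0],[0,0,0],[0,0,0],[0,0,0]], "slide": [[0,0,-8],[0,0,-7],[0,0,-3],[0,0,0]], "gripper": [18,18,18,18]}}

```text
clock: 24.92
eef_pos: [586.3, -1.1, 142.6]
tool_rot: [-3.141, -0.002, 0.111]
force: [0.2, -0.9, -4.1]
width: 26.4
```

Emit:
{"fn": "arm_command", "kwargs": {"rot": [[0,0.1,0],[0,0,0],[0,0,0]], "slide": [[0,0,-4],[0,0,-3],[0,0,0]], "gripper": [18,18,18]}}

```text
clock: 25.17
eef_pos: [586.4, 0.2, 135.8]
tool_rot: [-3.14, -0.0, 0.113]
force: [-0.5, 0.4, -5.4]
width: 26.6
```

Emit:
{"fn": "arm_command", "kwargs": {"rot": [[0,0,0],[0,0,0],[0,0,0]], "slide": [[0,0,-1.5],[0,0,-1],[0,0,0]], "gripper": [18,18,18]}}

```text
clock: 25.42
eef_pos: [586.9, -0.1, 134.2]
tool_rot: [-3.14, -0.002, 0.113]
force: [-0.2, -0.2, -5.1]
width: 27.0
```

Release and rise.

Emit:
{"fn": "arm_command", "kwargs": {"rot": [[0,0,0],[0,0,0],[0,0,0],[0,0,0],[0,0,0]], "slide": [[0,0,-1],[0,0,0],[0,0,0],[0,0,0],[0,0,15]], "gripper": [18,35,50,60,60]}}

```text
clock: 25.83
eef_pos: [588.0, -0.7, 148.8]
tool_rot: [-3.141, -0.004, 0.112]
force: [-0.7, 0.7, -0.2]
width: 60.0
```

Emit:
{"fn": "arm_command", "kwargs": {"rot": [[0,0,0],[0,0,0],[0,0,0],[0,0,0],[0,0,0]], "slide": [[0,0,30],[0,0,40],[0,0,40],[-35,0,20],[-40,0,0]], "gripper": [60,60,60,60,60]}}

```text
clock: 26.25
eef_pos: [519.9, -2.3, 285.5]
tool_rot: [3.135, -0.014, 0.114]
force: [0.3, 0.3, 1.0]
width: 60.1
```

Emit:
{"fn": "arm_command", "kwargs": {"rot": [[0,0,0],[0,0,0],[0,0,0],[0,0,0],[0,0,0]], "slide": [[-30,35,0],[-10,40,0],[0,40,0],[0,40,0],[0,0,0]], "gripper": [60,60,60,60,60]}}

```text
clock: 26.67
eef_pos: [473.4, 152.5, 290.6]
tool_rot: [-3.14, -0.021, 0.101]
force: [0.6, 0.5, 0.3]
width: 59.9
```

```bash
python3 look.py top t19 170 90 300 150; python3 look.py side s19 200 100 240 180
```

```text
26.6667 [473.4 152.5 290.6] [-3.1401 -0.0213  0.1006] [0.6 0.5 0.3] 59.87998400734966
26.7167 [473.7 148.3 291. ] [ 3.1404 -0.0217  0.0974] [ 0.8 -0.2  0.4] 59.93568656682013
```

View pics/t19.png

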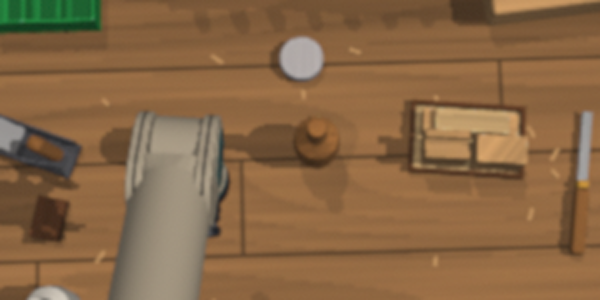

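View pics/s19.png

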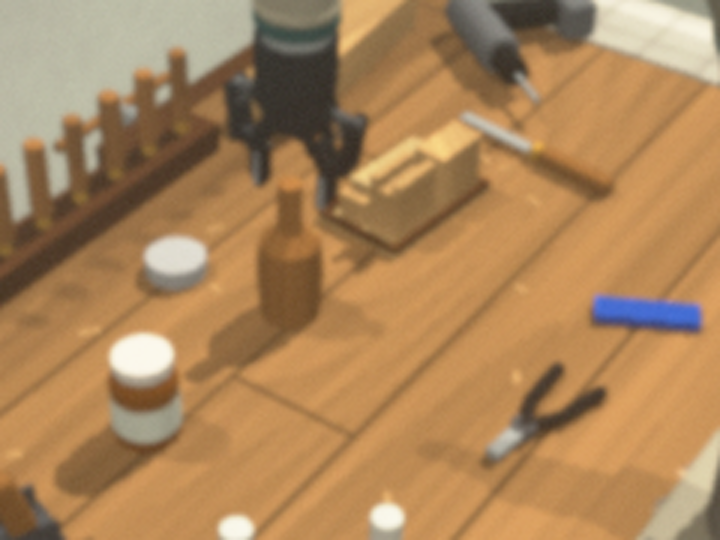

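Run:
```python
import numpy as np,cv2
from h import *
f=np.load("t19.npz");p,d=f['p'],f['d'];c=get_calibration("top")
cv2.imwrite("pics/t19c.png",cv2.resize(p[130:190,370:440,::-1],None,fx=10,fy=10,interpolation=cv2.INTER_CUBIC))
print("mallet",onz(c,170+317/2.-.25,90+127/2.-.25,178))
```

```text
mallet [586.42275935  -1.28193852 178.        ]
```

View pics/t19c.png

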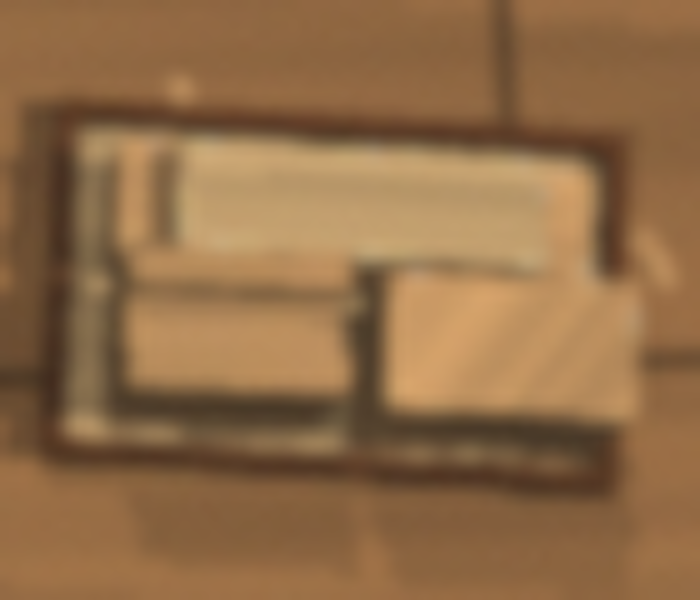

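Run:
```python
from h import *
c=get_calibration("top")
def q(pts,z):
    P=np.array([onz(c,370+(a+.5)/10-.5,130+(b+.5)/10-.5,z)[:2] for a,b in pts]);l=(P[0]+P[3]-P[1]-P[2])/2
    return P.mean(0),np.degrees(np.arctan2(-l[0],l[1])),np.linalg.norm(l)
T=q([(55,104),(632,132),(617,494),(40,462)],14)
t=np.radians(T[1]);print("tray",T)
for n,pts,z in [("long",[(118,142),(598,160),(592,272),(112,250)],41),("pad",[(178,140),(553,165),(545,270),(173,243)],53),("plain",[(388,268),(638,285),(632,424),(384,410)],85),("groov",[(122,245),(357,258),(352,400),(122,388)],85)]:
    m,a,L=q(pts,z);e=m-T[0]
    print(n,"tray xy",(e[0]*np.cos(t)+e[1]*np.sin(t)).round(1),(-e[0]*np.sin(t)+e[1]*np.cos(t)).round(1),"dyaw",round(a-T[1],1),L.round(1))
# depth of tops
f=np.load("t19.npz")
for n,(a,b) in dict(plain=(510,345),groovR=(240,345),pad=(360,210)).items():
    u,v=370+a//10,130+b//10
    dd=np.median(f['d'][v-2:v+3,u-3:u+4]);print(n,w(c,u,v,dd)[2].round(1))
```

```text
tray (array([ 592.56272371, -252.22417017]), np.float64(-4.668665964423399), np.float64(192.24680353443816))
long tray xy 25.3 -1.3 dyaw 0.6 157.7
pad tray xy 23.3 -1.9 dyaw -1.0 121.9
plain tray xy -27.4 -45.8 dyaw -0.6 79.4
groov tray xy -24.2 41.1 dyaw -0.1 74.2
plain 86.5
groovR 75.0
pad 53.2
```

```bash
python3 -c "
from cell import ctrl;print(ctrl.finish_job())"
```

```text
the job is handed in; nothing more can be done
None
```

I finished the layout and handed the job in at about 27 s of the 128 s allowed; the interface reports no verdict.

The long block lies along the tray's far side with the pad on top. The grooved block stands in front at the jar end, and the plain one at the other end. The mallet stands head down between the tray and the jar. I used the wood mallet and the plywood pad, not the white or blue look-alikes.

My last check was from the top camera, in tray coordinates:

| Item | x (mm) | y (mm) |
|---|---|---|
| Long block | 25 | -1 |
| Pad | 23 | -2 |
| Plain block | -27 | -46 |
| Grooved block | -24 | 41 |

- **Angles:** all four are within about 1° of the tray's direction.
- **Mallet:** it stands upright at (586, -1), about 250 mm from the tray and 245 mm from the jar, and 4 mm off the jar in x.
- **Heights:** tops read 86.5 mm for the plain block and 53 mm for the pad, against 85 and 53 expected for blocks flat on the tray floor. The grooved block's groove floor read 75 mm where I expected 70; I put this down to depth noise.
- **Jar, chisel, tin and offcut:** they look unmoved in the last pictures, but I did not measure them again. The arm covered the jar in the last top picture, so I judged it from the side view.

Three things did not go cleanly:
- **Tray position:** the wrist and top cameras disagreed by about 3 mm in x on where the tray's centre is. All positions stay inside their limits with either value.
- **Plain block:** its end is within about 2 mm of the tray's end wall.
- **Tool turn:** I once typed a stray 7° turn of the tool just after releasing the pad. It did not disturb the pad.

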